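# Vent the vacuum chamber and take out the casting

### The arm

A 6-joint arm with a two-finger parallel gripper is mounted at the origin on the work surface. World frame = base frame: x ahead of the robot, y to its left, z up, the work surface at z = 0. Lengths are in m, angles in rad, forces in N, time in s.
With the tool pointing down it reaches from about 0.275 to 0.875 m from the base axis. Payload 12.5 kg.
Tool frame: the origin (TCP) lies at the very end of the fingers, on their centre line; the grasp point (between the pads) lies 19 mm behind it (env.hold_point_z is the distance from the TCP to the grasp point, in m); z points along the fingers, x is the direction in which the jaws open and shut, and the axes are right-handed (so a half turn about z gives the same grasp; the last joint's range is limited). The gripper opens to 85 mm and grips with 20 to 120 N. Pads are 22 mm wide; open, the fingers measure 114 mm over their backs; the gripper's body (76 mm by 85 mm) begins 54 mm behind the grasp point. The pads swing forward as they close: fully open they stand 13 mm farther back than shut.
Start: joints at [1.128, 0.351, 1.652, -0, 1.139, -0.085], TCP at [0.193, 0.515, 0.231] pointing down, gripper open.
Joint ranges: [-2.75, 2.75], [-0.79, 2.1], [0.01, 2.65], [-1.57, 4.71], [0.07, 3.14], [-2.87, 2.87]. Speed limits (rad/s): [2.22, 2.22, 2.79, 3.14, 3.14, 3.14].

### API

Orientations are given as a unit quaternion [w, x, y, z].
In Python, from cell import env, vision, order gives the robot as it stands. The module is installed in compiled form; this text tells all that it offers.
- The arm moves only by the tool jog_arm, never from a script. Its argument "deltas" is a list of rows, each an object with "claw": the finger opening in m, from 0 to 0.0854; "offset": the shift along the tool's x, y, z in m, a list of three; "dr": the turn, a rotation vector about the tool's x, y, z in rad, a list of three. In form: [{"claw": claw, "offset": [x, y, z], "dr": [ax, ay, az]}, ...]. A call has 1 to 20 rows; each row shifts and turns the commanded pose from where the row before left it, along the tool's axes as they then stand; what a row does not reach is not made up. A row lasts 1/10 s, in which the tool goes at most 50 mm and 8.59 degrees, less where a joint would pass 70% of its speed; a pose out of reach is approached as far as the arm can. A call with a gripper value outside its range is refused whole. The fingers move at their own pace and stop on an object; the grip force is fixed at half the most. Time passes only in rows, so rows that do not move let the fingers close. It gives the time, the measured TCP pose, the force and the opening at its end, in the units of the state.
- env.observe(): the state, without advancing time (a new reading comes with each control period).
- vision.capture(name): name is "side" or "top" or "wrist"; returns the picture (420x560x3 uint8, blue, green, red); there is no depth.
- vision.camera_model(name): a dict with "vfov" (degrees; the focal length in pixels is half the picture's height over the tangent of half this angle, whatever the lens; pixels are square), "cx", "cy" (the principal point, pixels), "rvec" (rotation vector, rad) and "tvec" (3), from world to camera coordinates, as OpenCV has them; the wrist camera has in their place "tool_from_camera" (4x4, takes a point from camera to tool coordinates, whose origin is the TCP and whose axes are the tool frame's). Camera axes: x right, y down, z forward; pixel columns grow to the right and rows downward; lengths in m; the calibration is good to about 2 mm. A picture is of the moment at which its call begins: read the wrist's pose just before it. camera_model takes no time and is no camera call.
- order.finish_job(): hands the job in, once; it reports no verdict.
The state is a dict: "clock": time; "qpos": joint angles; "joint_velocities": joint speeds; "joint_torque": joint torques, N m; "ee_pos": TCP position; "tcp_rot": TCP orientation; "contact_force": force on the tool from outside, world axes, zero at the start; "torque": the same for the moment, N m; "gripper_width": finger opening in m.
Only numpy, scipy, OpenCV 4.12 (cv2) and the standard library are available. Lean on these libraries where they do the work, as an engineer would, in place of code of your own. Each camera call takes 0.05 s, during which the arm holds its last target. There are 200 camera calls.

### The job

The black casting in the vacuum chamber is ready: turn the vent tap (the one whose pipe ends in the short fat silencer, not the pump tap) fully open so that the gauge drops back to no vacuum, then lift the lid off and lay it down in the middle of the felt pad. Take the casting out and stand it, the same way up, in the free end of the white tray. Then put the lid back on the empty chamber to keep the dust out, fully home in the rim with the vent tap still open and the pump tap still shut; set things down gently, do not drop them, and leave the other things on the bench where they are.

Things in the scene. Friction and masses are not known exactly. Their poses are not given: they have to be found in the camera images.
- chamber: Vacuum chamber: round stainless steel pot fixed to the bench, 190 mm outside, 200 mm over its rim bead, rim at 125 mm above the bench, inside 180 mm wide. Inside lies a perforated plate, top 50 mm above the bench. Origin at the centre of its foot, z up. It does not move, except from one episode to the next.
- lid_handle (a point): Centre of the lid's handle: a horizontal black bar 14 mm wide (along x), 76 mm long (along y), 16 mm high, on two thin posts 62 mm apart, over the middle of the lid and its balance point. The disc's upper face is 52 mm below this point. This point is 192 mm above the bench with the lid home on the chamber, 87 mm with the lid on the pad. Axes as the lid's.
- lid: Lid: clear acrylic disc, 212 mm across, 15 mm thick; below it a step 172 mm across, 12 mm deep drops into the pot's 180 mm mouth, any way round. Origin: centre of the step's underside. x from taps to gauge, y from pump tap to vent tap, z up. About 0.8 kg with fittings. While there is vacuum it cannot be lifted, shifted or turned by more than 2 mm; it is free once the vent tap is fully open.
- vent_tap_grip (a point): Vent tap: centre of its dark wing handle, 40 mm long (x), 9 mm thick (y), 16 mm high, on a vertical spindle through this point; this frame turns with the wing. It sits at x -60, y +52, z -2 mm from lid_handle in the lid's axes. Its pipe runs along the lid's y and ends in a short fat ribbed silencer, 20 mm thick, 16 mm long. Valve body's top 22 mm below this point.
- vent_tap (a joint): Vent tap angle: 0 = shut (wing across its pipe, along the lid's x), grows anticlockwise seen from above to 1.57 = fully open (wing along its pipe). Stiff, about 0.08 N m; stays where it is left.
- pump_tap_grip (a point): Pump tap: the same wing handle on the mirrored valve at x -60 mm, y -52 mm in the lid_handle frame; its pipe ends in a slim hose barb (8 to 12 mm thick, 26 mm long). To be left shut.
- pump_tap (a joint): Pump tap angle: 0 = shut, 1.57 = open.
- gauge (a joint): Needle of the dial gauge, 50 mm across, face up on the lid opposite the taps, 62 mm from the handle, its face 29 mm below the handle's centre: 0 = full vacuum, 4.0 = no vacuum. It swings clockwise as the vent tap lets air in and reaches 4.0 with the tap fully open.
- casting_center (a point): The casting: a matt black cast block, 84 mm long (along x), 46 mm wide (along y), 55 mm high (z up), about 0.4 kg. This point is its centre. It stands upright on the chamber's plate, so its top is 105 mm above the bench, 20 mm below the rim, within about 10 mm of the chamber's middle at any yaw.
- tray: White shallow tray fixed to the bench, 320 mm (x) by 220 mm (y) outside, rim 22 mm high, walls 5 mm, floor 5 mm thick. Origin under its centre on the bench. Its far end (its +x half) holds a block and an offcut; its near end (-x half) is free. It lies left or right of the chamber.
- old_block_center (a point): Centre of a second black block of the same size standing in the +x half of the tray. Bystander, leave alone.
- offcut: Flat white plaster offcut about 80 by 50 mm, 6 mm thick, lying in the +x half of the tray. Bystander. Origin on its underside.
- pad_top (a point): Centre of the top face of the grey felt pad, 250 by 250 mm, 8 mm thick, fixed to the bench on the other side of the chamber from the tray.
- pliers: Pliers, 160 mm long, black handles, lying on the bench beyond the chamber. Bystander. Origin under the pivot.
- jar: Small closed jar, 60 mm wide, 75 mm high, beyond the chamber. Bystander. Origin under its centre.

How it is judged:
By the outcome, as a careful person would: the job done as asked, in the order asked, and still so for the second after the job is handed in, with the robot touching nothing.
It also fails if it takes over 72 s, if anything falls off the work surface, if the arm or the gripper's body presses on something with over 40 N, if the wrist force passes 120 N, or if a joint passes its speed limit or range.

## Working session

There is one attempt and no reset: what is moved stays moved. The work goes in short steps, Python scripts to look and compute and a tool call to move; the robot and the scene stay as the last step left them, time stands still between calls to the robot, and variables do not carry over. Pictures are saved under pics/ and viewed, about 8 in all and at most 12, crops included, and the job is handed in when it is done.

Besides the shell and the picture viewer there is one more tool, called after "Emit:" as a command line: name --argument value ..., lists and objects as JSON in quotes. jog_arm: Moves the arm, as the interface text tells. Its arguments: {"type":"object","properties":{"deltas":{"type":"array","items":{"type":"object","properties":{"claw":{"type":"number"},"offset":{"type":"array","items":{"type":"number"}},"dr":{"type":"array","items":{"type":"number"}}}}}},"required":["deltas"]}

```bash
mkdir -p pics; python3 - <<'E'
from cell import env, vision
import cv2,numpy as np
s=env.observe(); print({k:np.round(v,3).tolist() for k,v in s.items()})
for n in ("side","top","wrist"):
    im=vision.capture(n); cv2.imwrite(f"pics/{n}0.png",im); print(n,vision.camera_model(n))
print(env.hold_point_z)
E
```

```text
{'clock': 0.0, 'qpos': [1.128, 0.351, 1.652, 0.0, 1.139, -0.085], 'joint_velocities': [-0.001, -0.0, 0.0, -0.0, 0.003, 0.001], 'joint_torque': [-0.0, -50.609, -29.142, -0.0, 0.004, 0.0], 'ee_pos': [0.192, 0.515, 0.231], 'tcp_rot': [0.0, 0.822, 0.57, -0.001], 'contact_force': [-0.59, -0.246, 0.389], 'torque': [0.04, -0.042, -0.011], 'gripper_width': 0.085}
side {'vfov': 43.7277785781617, 'cx': 268.9680061688608, 'cy': 213.18272609702956, 'rvec': array([ 2.42931665, -0.19672908,  0.06657649]), 'tvec': array([-0.60355235,  0.16018003,  1.58059009])}
top {'vfov': 49.643373931616246, 'cx': 279.04048306253054, 'cy': 210.1582874971034, 'rvec': array([ 2.17937504, -2.15283778,  0.1036021 ]), 'tvec': array([0.0026376 , 0.63371186, 1.40476309])}
wrist {'vfov': 66.81362121174155, 'cx': 278.9990439752709, 'cy': 207.52156782059254, 'tool_from_camera': array([[ 9.99999797e-01,  9.87103525e-05,  6.28823210e-04,
         8.59638757e-04],
       [-2.84101560e-04,  9.53257219e-01,  3.02159881e-01,
        -7.79166862e-02],
       [-5.69603956e-04, -3.02159999e-01,  9.53257054e-01,
        -1.41930548e-01],
       [ 0.00000000e+00,  0.00000000e+00,  0.00000000e+00,
         1.00000000e+00]])}
0.0187
```

View pics/top0.png

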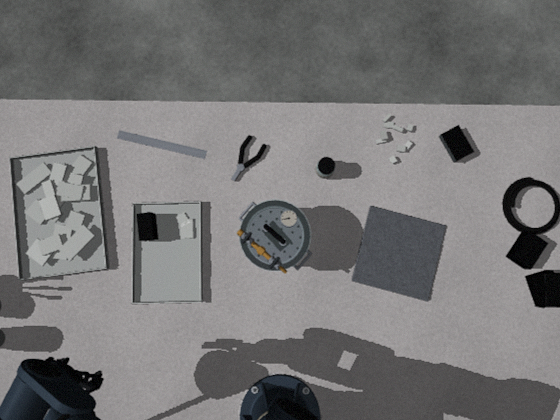

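View pics/side0.png

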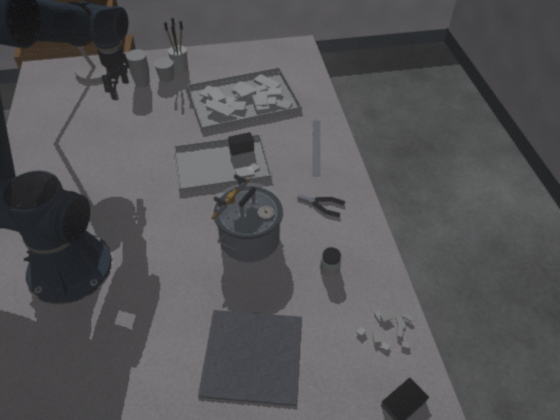

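Viewed 2 so far. The top view shows the chamber near (276,235), with the gauge at its upper right and the taps at its lower left. The tray is on the left around (172,253), block at its far end. The pad is on the right around (400,253).

```bash
cat > h.py <<'E'
from cell import env, vision
import cv2,numpy as np
from scipy.spatial.transform import Rotation as R
def cam(n):
    m=vision.camera_model(n); f=210/np.tan(np.radians(m["vfov"]/2))
    K=np.array([[f,0,m["cx"]],[0,f,m["cy"]],[0,0,1]])
    if n=="wrist":
        s=env.observe(); w,x,y,z=s["tcp_rot"]; T=np.eye(4); T[:3,:3]=R.from_quat([x,y,z,w]).as_matrix(); T[:3,3]=s["ee_pos"]
        return K,np.linalg.inv(T@m["tool_from_camera"])
    T=np.eye(4); T[:3,:3]=cv2.Rodrigues(m["rvec"])[0]; T[:3,3]=m["tvec"]; return K,T
def ray(c,px):
    K,T=c; d=T[:3,:3].T@np.linalg.inv(K)@np.array([px[0],px[1],1.]); return -T[:3,:3].T@T[:3,3],d
def onz(c,px,z):
    o,d=ray(c,px); return o+d*(z-o[2])/d[2]
def proj(c,p):
    K,T=c; q=K@(T[:3,:3]@np.asarray(p)+T[:3,3]); return q[:2]/q[2]
def two(c1,p1,c2,p2):
    o,d=ray(c1,p1);q,e=ray(c2,p2); A=np.c_[d,-e]; t=np.linalg.lstsq(A,q-o,rcond=None)[0]
    a,b=o+d*t[0],q+e*t[1]; return (a+b)/2,np.linalg.norm(a-b)
def snap(n,f):
    c=cam(n); im=vision.capture(n); cv2.imwrite("pics/"+f,im); return c,im
E
python3 - <<'E'
from h import *
c=cam("top")
print("handle",onz(c,(275,234),.192))
print("pad",[onz(c,p,.008).round(3) for p in((371,206),(447,224),(430,300),(353,281))])
print("tray",[onz(c,p,.022).round(3) for p in((134,203),(210,202),(210,302),(134,303))])
im=cv2.imread("pics/top0.png"); a=cv2.resize(im[195:275,225:325],None,fx=5,fy=5,interpolation=cv2.INTER_CUBIC)
cv2.imwrite("pics/t_crop.png",a)
s=env.observe();w,x,y,z=s["tcp_rot"];print(R.from_quat([x,y,z,w]).as_matrix().round(3))
E
```

```text
handle [0.55016082 0.01975378 0.192     ]
pad [array([ 0.653, -0.285,  0.008]), array([ 0.598, -0.528,  0.008]), array([ 0.357, -0.468,  0.008]), array([ 0.414, -0.226,  0.008])]
tray [array([0.652, 0.475, 0.022]), array([0.658, 0.231, 0.022]), array([0.344, 0.223, 0.022]), array([0.337, 0.461, 0.022])]
[[ 0.35   0.937 -0.   ]
 [ 0.937 -0.35  -0.001]
 [-0.001 -0.    -1.   ]]
```

View pics/t_crop.png

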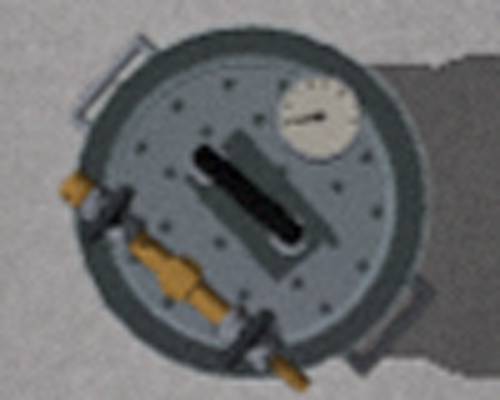

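Viewed 3. The crop shows the handle running from (203,157) to (290,232). The fat silencer is at (72,188), so the vent tap is the wing near (110,210). The slim barb is at (290,372) and the gauge at (320,117). Next I'll move the wrist camera over the lid.

Emit:
jog_arm --deltas '[{"claw": 0.03, "offset": [0, 0, -0.01], "dr": [0, 0, 0.117]}, {"claw": 0.03, "offset": [0, 0, -0.01], "dr": [0, 0, 0.117]}, {"claw": 0.03, "offset": [0, 0, -0.01], "dr": [0, 0, 0.117]}, {"claw": 0.03, "offset": [-0.0096, 0.0375, -0.005]}, {"claw": 0.03, "offset": [-0.0096, 0.0375, -0.005]}, {"claw": 0.03, "offset": [-0.0096, 0.0375, -0.005]}, {"claw": 0.03, "offset": [-0.0096, 0.0375, -0.005]}, {"claw": 0.03, "offset": [-0.0096, 0.0375, -0.005]}, {"claw": 0.03, "offset": [-0.0096, 0.0375, -0.005]}, {"claw": 0.03, "offset": [-0.0096, 0.0375, -0.005]}, {"claw": 0.03, "offset": [-0.0096, 0.0375, -0.005]}, {"claw": 0.03, "offset": [-0.0096, 0.0375, -0.005]}, {"claw": 0.03, "offset": [-0.0096, 0.0375, -0.005]}, {"claw": 0.03, "offset": [-0.0096, 0.0375, -0.005]}, {"claw": 0.03, "offset": [-0.0096, 0.0375, -0.005]}, {"claw": 0.03, "offset": [-0.0096, 0.0375, -0.005]}, {"claw": 0.03, "offset": [-0.0096, 0.0375, -0.005]}, {"claw": 0.03, "offset": [-0.0096, 0.0375, -0.005]}]'

```text
validation failed for argument at $.de...
```

```bash
python3 - <<'E'
from h import *
s=env.observe(); print(s["clock"],s["ee_pos"],s["tcp_rot"],s["gripper_width"],np.abs(s["joint_velocities"]).max())
snap("wrist","w1.png")
E
```

```text
0.15 [0.19250141 0.51495997 0.23089497] [ 2.19330499e-04  8.21639733e-01  5.70006989e-01 -3.65851902e-04] 0.0857571436271243 0.003128289210450909
```

View pics/w1.png

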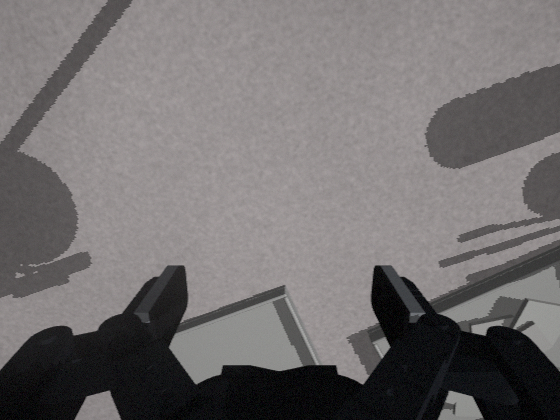

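Viewed 4, and that one was wasted: the move was refused because every row needs all three keys, so the view is still from the start pose. It does show that the fingers fill the lower half of the picture, so I'll stand off to one side.

Emit:
jog_arm --deltas '[{"claw": 0.03, "offset": [0, 0, -0.01], "dr": [0, 0, 0.117]}, {"claw": 0.03, "offset": [0, 0, -0.01], "dr": [0, 0, 0.117]}, {"claw": 0.03, "offset": [0, 0, -0.01], "dr": [0, 0, 0.117]}, {"claw": 0.03, "offset": [-0.009, 0.041, -0.0045], "dr": [0, 0, 0]}, {"claw": 0.03, "offset": [-0.009, 0.041, -0.0045], "dr": [0, 0, 0]}, {"claw": 0.03, "offset": [-0.009, 0.041, -0.0045], "dr": [0, 0, 0]}, {"claw": 0.03, "offset": [-0.009, 0.041, -0.0045], "dr": [0, 0, 0]}, {"claw": 0.03, "offset": [-0.009, 0.041, -0.0045], "dr": [0, 0, 0]}, {"claw": 0.03, "offset": [-0.009, 0.041, -0.0045], "dr": [0, 0, 0]}, {"claw": 0.03, "offset": [-0.009, 0.041, -0.0045], "dr": [0, 0, 0]}, {"claw": 0.03, "offset": [-0.009, 0.041, -0.0045], "dr": [0, 0, 0]}, {"claw": 0.03, "offset": [-0.009, 0.041, -0.0045], "dr": [0, 0, 0]}, {"claw": 0.03, "offset": [-0.009, 0.041, -0.0045], "dr": [0, 0, 0]}, {"claw": 0.03, "offset": [-0.009, 0.041, -0.0045], "dr": [0, 0, 0]}, {"claw": 0.03, "offset": [-0.009, 0.041, -0.0045], "dr": [0, 0, 0]}, {"claw": 0.03, "offset": [-0.009, 0.041, -0.0045], "dr": [0, 0, 0]}, {"claw": 0.03, "offset": [-0.009, 0.041, -0.0045], "dr": [0, 0, 0]}, {"claw": 0.03, "offset": [-0.009, 0.041, -0.0045], "dr": [0, 0, 0]}, {"claw": 0.03, "offset": [-0.009, 0.041, -0.0045], "dr": [0, 0, 0]}, {"claw": 0.03, "offset": [0, 0, 0], "dr": [0, 0, 0]}]'

```text
clock: 2.2
ee_pos: [0.5987, -0.0248, 0.3328]
tcp_rot: [0.0, 0.909, 0.416, -0.0]
contact_force: [0.5, 0.6, -0.6]
gripper_width: 0.0297
```

```bash
python3 - <<'E'
from h import *
s=env.observe(); print(s["clock"],s["ee_pos"],s["tcp_rot"],s["gripper_width"],np.abs(s["joint_velocities"]).max())
snap("wrist","w2.png")
E
```

```text
2.2 [ 0.59868904 -0.02478039  0.33280344] [ 3.77297928e-04  9.09272490e-01  4.16201138e-01 -9.27676184e-05] 0.02970142270601612 0.07752740706935154
```

View pics/w2.png

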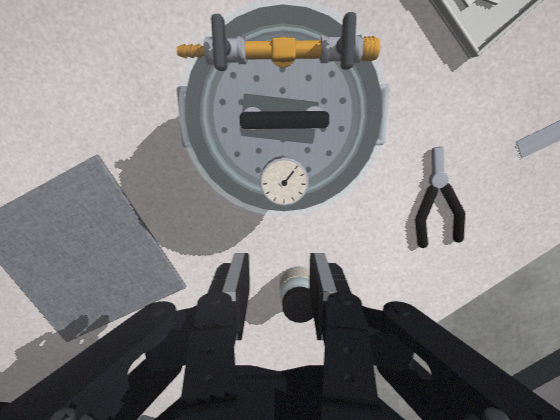

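Viewed 5. The handle bar spans (240–329,120). The vent wing is at about (348,40), next to the fat ribbed silencer at (372,48). The pump wing is at about (219,42) and the gauge needle at (284,182). I'll localise the handle and wing by masks.

```bash
cat >> h.py <<'E'
def blobs(im,thr,roi,amin=150):
    x0,y0,x1,y1=roi; m=(im[y0:y1,x0:x1].max(2)<thr).astype(np.uint8); out=[]
    for k in cv2.findContours(m,cv2.RETR_EXTERNAL,cv2.CHAIN_APPROX_NONE)[0]:
        if cv2.contourArea(k)>amin:
            out.append((k[:,0]+[x0,y0],cv2.minAreaRect((k+[x0,y0]).astype(np.float32))))
    return out
E
python3 - <<'E'
from h import *
c=cam("wrist"); im=cv2.imread("pics/w2.png")
for name,roi,z,thr in(("handle",(230,95,345,140),.198,30),("vent",(325,0,375,80),.196,75),("pump",(200,0,240,80),.196,75)):
    for k,r in blobs(im,thr,roi,100):
        b=cv2.boxPoints(r); b=b[np.argsort(b[:,0])]; 
        P=[onz(c,p,z) for p in b]; ce=onz(c,r[0],z)
        # long axis
        e=[(np.linalg.norm(P[i]-P[j]),P[j]-P[i]) for i in range(4) for j in range(i+1,4)]; e=sorted(e,key=lambda t:t[0]); L=e[2][1]+0
        print(name,np.round(r[0],1),np.round(r[1],1),ce.round(4),[round(t[0],4) for t in e],np.degrees(np.arctan2(L[1],L[0])).round(1))
s=env.observe(); h=onz(c,(284.5,120),.196)
for dz in(.0,):
    for q in(-42,-41,-40.5,-39):
        a=np.radians(q); X=np.array([np.cos(a),np.sin(a),0]); Y=np.array([-X[1],X[0],0])
        print(q,[proj(c,h+[0,0,-.004]-.06*X+sg*.052*Y+[0,0,-.002]).round(1) for sg in(1,-1)],proj(c,h-[0,0,.033]+.062*X).round(1))
print([ (z,onz(c,(284.5,120),z).round(4)) for z in (.19,.2)])
# top view for handle
t=cam("top");ti=cv2.imread("pics/top0.png")
for k,r in blobs(ti,30,(258,218,295,250),20): print("top",r,two(c,(284.5,120),t,r[0]))
E
```

```text
vent [338.7  41.6] [54.1 21.6] [0.5323 0.0962 0.196 ] [np.float64(0.0166), np.float64(0.0174), np.float64(0.0386), np.float64(0.0386), np.float64(0.0411), np.float64(0.0432)] -34.1
-42 [array([350.8,  44.1]), array([221.8,  40.9])] [282.3 182.8]
-41 [array([349.6,  42.8]), array([220.5,  42.2])] [283.4 182.8]
-40.5 [array([349. ,  42.2]), array([219.9,  42.8])] [283.9 182.9]
-39 [array([347.2,  40.4]), array([218.1,  44.7])] [285.5 182.8]
[(0.19, array([0.5501, 0.0252, 0.19  ])), (0.2, array([0.5497, 0.0253, 0.2   ]))]
top ((274.0619812011719, 233.42922973632812), (26.246112823486328, 4.327315807342529), 41.18592834472656) (array([0.55375419, 0.02395784, 0.12775319]), np.float64(0.00259168744931553))
```

```bash
python3 - <<'E'
from h import *
c=cam("wrist"); im=cv2.imread("pics/w2.png")
for thr in (45,60):
  for name,roi in(("handle",(230,95,345,140)),("vent",(338,0,362,80)),("pump",(205,0,230,80))):
    for k,r in blobs(im,thr,roi,100): print(thr,name,np.round(r,1) if 0 else r, k.min(0),k.max(0))
g=im[150:215,250:320]; m=((g.min(2)>150)&(g[...,2].astype(int)>g[...,0]+8)).astype(np.uint8)
k=max(cv2.findContours(m,cv2.RETR_EXTERNAL,2)[0],key=cv2.contourArea); e=cv2.minEnclosingCircle(k); gp=np.array(e[0])+[250,150]; print("gauge",gp,e[1])
print(onz(c,gp,.163), onz(c,(284.5,119.5),.2))
E
```

```text
45 handle ((282.7532043457031, 124.65222930908203), (86.47850799560547, 11.63563346862793), 3.8654611110687256) [240 116] [326 128]
60 handle ((284.0, 119.5), (17.0, 88.0), 90.0) [240 111] [328 128]
60 vent ((342.7043151855469, 42.30365753173828), (52.07363510131836, 10.765606880187988), 85.42607879638672) [338  16] [350  68]
gauge [283.84667969 181.51159096] 22.158802032470703
[ 0.59590511 -0.0141811   0.163     ] [0.54937196 0.02554193 0.2       ]
```

Emit:
jog_arm --deltas '[{"claw": 0.03, "offset": [0.0145, -0.0325, 0], "dr": [0, 0, 0]}, {"claw": 0.03, "offset": [0.0145, -0.0325, 0], "dr": [0, 0, 0]}, {"claw": 0.03, "offset": [0.0145, -0.0325, 0.01], "dr": [0, 0, 0]}, {"claw": 0.03, "offset": [0.0145, -0.0325, 0.02], "dr": [0, 0, 0]}, {"claw": 0.03, "offset": [0, 0, 0.035], "dr": [0, 0, 0]}, {"claw": 0.03, "offset": [0, 0, 0.033], "dr": [0, 0, 0]}, {"claw": 0.03, "offset": [0, 0, 0.01], "dr": [0, 0, 0]}, {"claw": 0.03, "offset": [0, 0, 0], "dr": [0, 0, 0]}]'

```text
clock: 3.05
ee_pos: [0.5351, 0.1078, 0.2246]
tcp_rot: [-0.0, 0.908, 0.418, -0.001]
contact_force: [0.5, -0.9, -0.2]
gripper_width: 0.0298
```

```bash
python3 - <<'E'
from h import *
s=env.observe(); print(s["clock"],s["ee_pos"],s["tcp_rot"],s["gripper_width"],s["contact_force"])
c,im=snap("wrist","w3.png")
print("expected wing centre",proj(c,(.5381,.1039,.198)),"handle",proj(c,(.5497,.0254,.2)), "axis", proj(c,s["ee_pos"]))
E
```

```text
3.05 [0.53510107 0.10784017 0.22459973] [-4.02681059e-04  9.08444418e-01  4.18003996e-01 -1.11185597e-03] 0.02977894719590627 [ 0.4741106  -0.8738196  -0.20503538]
expected wing centre [276.0694515  256.02053549] handle [194.1412597  343.12411085] axis [277.60393147 270.96740429]
```

View pics/w3.png

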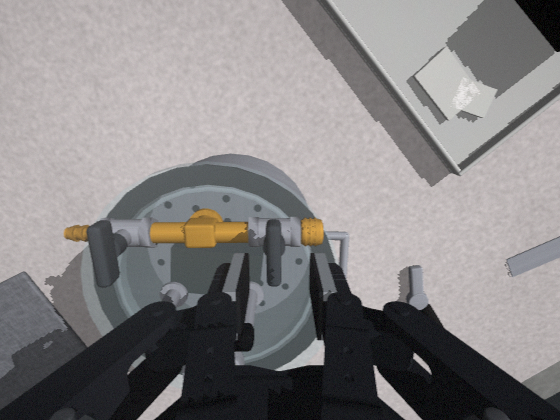

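Viewed 6. The vent wing's top face is centred near (274,254), against a predicted (276,256), so the fit is within about 1 mm. Next I'll descend on the wing and grip it.

Emit:
jog_arm --deltas '[{"claw": 0.03, "offset": [-0.002, 0.004, 0], "dr": [0, 0, 0]}, {"claw": 0.03, "offset": [0, 0, 0.015], "dr": [0, 0, 0]}, {"claw": 0.03, "offset": [0, 0, 0.015], "dr": [0, 0, 0]}, {"claw": 0.03, "offset": [0, 0, 0.012], "dr": [0, 0, 0]}, {"claw": 0.03, "offset": [0, 0, 0.008], "dr": [0, 0, 0]}, {"claw": 0.015, "offset": [0, 0, 0], "dr": [0, 0, 0]}, {"claw": 0.0, "offset": [0, 0, 0], "dr": [0, 0, 0]}, {"claw": 0.0, "offset": [0, 0, 0], "dr": [0, 0, 0]}, {"claw": 0.0, "offset": [0, 0, 0], "dr": [0, 0, 0]}]'

```text
clock: 4.0
ee_pos: [0.5378, 0.1033, 0.1756]
tcp_rot: [0.0, 0.909, 0.418, 0.0]
contact_force: [0.5, -1.4, -2.2]
gripper_width: 0.0076
```

Emit:
jog_arm --deltas '[{"claw": 0, "offset": [0, 0, 0], "dr": [0, 0, -0.131]}, {"claw": 0, "offset": [0, 0, 0], "dr": [0, 0, -0.131]}, {"claw": 0, "offset": [0, 0, 0], "dr": [0, 0, -0.131]}, {"claw": 0, "offset": [0, 0, 0], "dr": [0, 0, -0.131]}, {"claw": 0, "offset": [0, 0, 0], "dr": [0, 0, -0.131]}, {"claw": 0, "offset": [0, 0, 0], "dr": [0, 0, -0.131]}, {"claw": 0, "offset": [0, 0, 0], "dr": [0, 0, -0.131]}, {"claw": 0, "offset": [0, 0, 0], "dr": [0, 0, -0.131]}, {"claw": 0, "offset": [0, 0, 0], "dr": [0, 0, -0.131]}, {"claw": 0, "offset": [0, 0, 0], "dr": [0, 0, -0.131]}, {"claw": 0, "offset": [0, 0, 0], "dr": [0, 0, -0.131]}, {"claw": 0, "offset": [0, 0, 0], "dr": [0, 0, -0.131]}, {"claw": 0, "offset": [0, 0, 0], "dr": [0, 0, -0.03]}, {"claw": 0, "offset": [0, 0, 0], "dr": [0, 0, 0]}]'

```text
clock: 5.4
ee_pos: [0.5382, 0.1023, 0.1756]
tcp_rot: [0.001, 0.332, 0.943, -0.001]
contact_force: [2.5, -8.6, -2.5]
gripper_width: 0.0077
```

```bash
python3 - <<'E'
from h import *
s=env.observe(); print(s["qpos"],s["torque"],s["contact_force"])
E
```

```text
[ 1.03702145e-01  4.11006597e-01  1.71372689e+00 -1.96923261e-03
  1.01579329e+00 -2.35975495e+00] [-1.39874583 -0.34426095 -0.41791283] [ 2.51536025 -8.55061629 -2.54107746]
```

Emit:
jog_arm --deltas '[{"claw": 0.03, "offset": [0, 0, 0], "dr": [0, 0, 0]}, {"claw": 0.03, "offset": [0, 0, 0], "dr": [0, 0, 0]}, {"claw": 0.03, "offset": [0, 0, -0.01], "dr": [0, 0, 0]}, {"claw": 0.03, "offset": [0, 0, -0.02], "dr": [0, 0, 0.033]}, {"claw": 0.03, "offset": [0, 0, -0.03], "dr": [0, 0, 0]}, {"claw": 0.04, "offset": [0, 0, -0.03], "dr": [0, 0, 0]}, {"claw": 0.04, "offset": [-0.0196, -0.017, -0.01], "dr": [0, 0, 0]}, {"claw": 0.04, "offset": [-0.0196, -0.017, -0.01], "dr": [0, 0, 0]}, {"claw": 0.04, "offset": [-0.0196, -0.017, 0], "dr": [0, 0, 0]}, {"claw": 0.04, "offset": [0, 0, 0], "dr": [0, 0, 0]}, {"claw": 0.04, "offset": [0, 0, 0], "dr": [0, 0, 0]}]'

```text
clock: 6.5
ee_pos: [0.549, 0.0264, 0.2859]
tcp_rot: [0.0, 0.348, 0.937, 0.0]
contact_force: [-0.2, 0.4, 0.6]
gripper_width: 0.0398
```

```bash
python3 - <<'E'
from h import *
s=env.observe(); print(s["clock"],s["ee_pos"],s["tcp_rot"],s["gripper_width"],s["contact_force"])
c,im=snap("wrist","w4.png")
print("handle",proj(c,(.5497,.0254,.2)),"vent",proj(c,(.5381,.1039,.198)),"gauge",proj(c,(.5966,-.0148,.163)))
E
```

```text
6.5 [0.54895709 0.02639869 0.2859232 ] [2.19770747e-04 3.48248393e-01 9.37402232e-01 2.51507022e-04] 0.03981213498571084 [-0.1673876   0.38432423  0.60271706]
handle [276.17802542 212.61247248] vent [350.46891664 272.57281747] gauge [205.17735761 199.16553453]
```

View pics/w4.png

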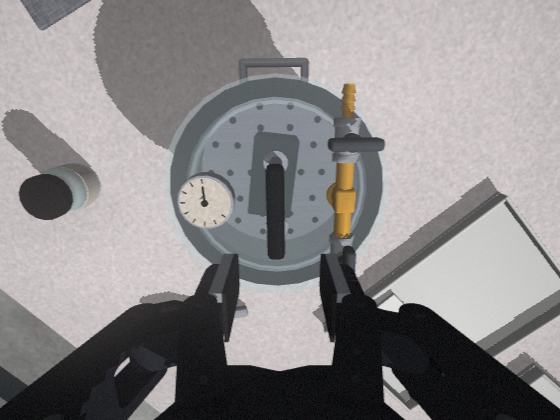

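Viewed 7. The handle is at (275,211), against a predicted (276,213). The gauge at (204,203) has swung and its needle now points up. I'll measure the needle's swing numerically.

```bash
python3 - <<'E'
from h import *
for f,g,yaw in(("w2",(283.8,182),49.2),("w4",(204.5,202),139.3)):
    im=cv2.imread(f"pics/{f}.png").max(2).astype(int); x0,y0=np.round(g).astype(int)
    yy,xx=np.mgrid[0:420,0:560]; d=np.hypot(xx-x0,yy-y0); 
    p=cv2.resize(im[y0-26:y0+27,x0-26:x0+27].astype(np.uint8),None,fx=6,fy=6); cv2.imwrite(f"pics/g_{f}.png",p)
    m=(im<95)&(d<16); P=np.c_[xx[m]-g[0],yy[m]-g[1]]; 
    v=P[np.hypot(*P.T)>5].mean(0); a=np.degrees(np.arctan2(v[1],v[0])) # image cw angle
    print(f,len(P),v,"world",yaw-a,"lid",(yaw-a+40.7)%360)
cv2.imwrite("pics/g.png",np.hstack([cv2.imread("pics/g_w2.png"),cv2.imread("pics/g_w4.png")]))
E
```

```text
w2 37 [ 6.03333333 -7.25      ] world 99.43331743989421 lid 140.1333174398942
w4 50 [-1.63333333 -9.26666667] world 239.29622199747894 lid 279.9962219974789
```

View pics/g.png

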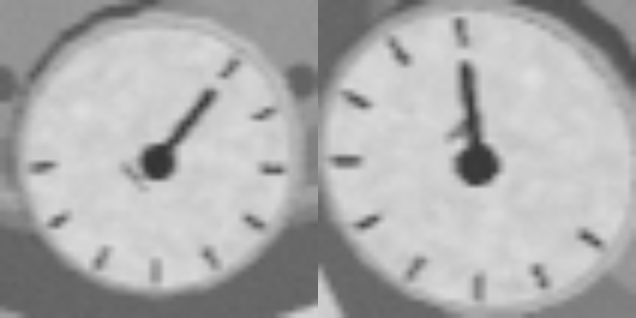

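Viewed 8. The needle sat on the first tick before and is on the last tick now, so there's no vacuum. Next I'll grip the handle.

Emit:
jog_arm --deltas '[{"claw": 0.04, "offset": [0, 0, 0.03], "dr": [0, 0, 0]}, {"claw": 0.04, "offset": [0, 0, 0.03], "dr": [0, 0, 0]}, {"claw": 0.04, "offset": [0, 0, 0.025], "dr": [0, 0, 0]}, {"claw": 0.04, "offset": [0, 0, 0.017], "dr": [0, 0, 0]}, {"claw": 0.04, "offset": [0, 0, 0.01], "dr": [0, 0, 0]}, {"claw": 0.03, "offset": [0, 0, 0], "dr": [0, 0, 0]}, {"claw": 0.0, "offset": [0, 0, 0], "dr": [0, 0, 0]}, {"claw": 0.0, "offset": [0, 0, 0], "dr": [0, 0, 0]}, {"claw": 0.0, "offset": [0, 0, 0], "dr": [0, 0, 0]}, {"claw": 0.0, "offset": [0, 0, 0], "dr": [0, 0, 0]}, {"claw": 0.0, "offset": [0, 0, -0.003], "dr": [0, 0, 0]}, {"claw": 0.0, "offset": [0, 0, -0.003], "dr": [0, 0, 0]}, {"claw": 0.0, "offset": [0, 0, 0], "dr": [0, 0, 0]}]'

```text
clock: 7.85
ee_pos: [0.5489, 0.0262, 0.1797]
tcp_rot: [0.0, 0.348, 0.938, -0.0]
contact_force: [1.3, -5.2, -7.5]
gripper_width: 0.013
```

The lid came free: the wrist force is −7.5 N, which matches 0.8 kg. I'll carry it to the pad.

Emit:
jog_arm --deltas '[{"claw": 0, "offset": [0, 0, -0.02], "dr": [0, 0, 0]}, {"claw": 0, "offset": [0, 0, -0.03], "dr": [0, 0, 0.14]}, {"claw": 0, "offset": [0, 0, -0.03], "dr": [0, 0, 0.14]}, {"claw": 0, "offset": [0, 0, -0.03], "dr": [0, 0, 0.14]}, {"claw": 0, "offset": [0, 0, 0], "dr": [0, 0, 0.14]}, {"claw": 0, "offset": [0, 0, 0], "dr": [0, 0, 0.14]}, {"claw": 0, "offset": [-0.018, -0.005, 0], "dr": [0, 0, 0]}, {"claw": 0, "offset": [-0.0354, -0.0097, 0], "dr": [0, 0, 0]}, {"claw": 0, "offset": [-0.0354, -0.0097, 0], "dr": [0, 0, 0]}, {"claw": 0, "offset": [-0.0354, -0.0097, 0], "dr": [0, 0, 0]}, {"claw": 0, "offset": [-0.0354, -0.0097, 0], "dr": [0, 0, 0]}, {"claw": 0, "offset": [-0.0354, -0.0097, 0], "dr": [0, 0, 0]}, {"claw": 0, "offset": [-0.0354, -0.0097, 0], "dr": [0, 0, 0]}, {"claw": 0, "offset": [-0.0354, -0.0097, 0], "dr": [0, 0, 0]}, {"claw": 0, "offset": [-0.0354, -0.0097, 0], "dr": [0, 0, 0]}, {"claw": 0, "offset": [-0.0354, -0.0097, 0], "dr": [0, 0, 0]}, {"claw": 0, "offset": [-0.0354, -0.0097, 0], "dr": [0, 0, 0]}, {"claw": 0, "offset": [-0.017, -0.005, 0], "dr": [0, 0, 0]}, {"claw": 0, "offset": [0, 0, 0], "dr": [0, 0, 0]}, {"claw": 0, "offset": [0, 0, 0], "dr": [0, 0, 0]}]'

```text
clock: 9.85
ee_pos: [0.5053, -0.3741, 0.2887]
tcp_rot: [-0.001, 0.648, 0.761, 0.0]
contact_force: [-0.4, 0.8, -9.5]
gripper_width: 0.0127
```

Emit:
jog_arm --deltas '[{"claw": 0, "offset": [0, 0, 0.03], "dr": [0, 0, 0]}, {"claw": 0, "offset": [0, 0, 0.04], "dr": [0, 0, 0]}, {"claw": 0, "offset": [0, 0, 0.04], "dr": [0, 0, 0]}, {"claw": 0, "offset": [0, 0, 0.04], "dr": [0, 0, 0]}, {"claw": 0, "offset": [0, 0, 0.03], "dr": [0, 0, 0]}, {"claw": 0, "offset": [0, 0, 0.018], "dr": [0, 0, 0]}, {"claw": 0, "offset": [0, 0, 0.01], "dr": [0, 0, 0]}, {"claw": 0, "offset": [0, 0, 0.005], "dr": [0, 0, 0]}, {"claw": 0, "offset": [0, 0, 0.003], "dr": [0, 0, 0]}, {"claw": 0, "offset": [0, 0, 0.001], "dr": [0, 0, 0]}, {"claw": 0, "offset": [0, 0, 0], "dr": [0, 0, 0]}]'

```text
clock: 10.95
ee_pos: [0.5057, -0.3749, 0.0731]
tcp_rot: [0.001, 0.648, 0.761, 0.0]
contact_force: [-0.1, -0.5, -8.7]
gripper_width: 0.0128
```

```bash
python3 - <<'E'
from h import *
s=env.observe(); print(s["ee_pos"],s["contact_force"],s["torque"])
E
```

```text
[ 0.50571366 -0.37492456  0.07307081] [-0.07910505 -0.52958572 -8.73478156] [-0.03014418 -0.02391399  0.0189977 ]
```

Emit:
jog_arm --deltas '[{"claw": 0, "offset": [0, 0, 0.002], "dr": [0, 0, 0]}, {"claw": 0, "offset": [0, 0, 0.0015], "dr": [0, 0, 0]}, {"claw": 0, "offset": [0, 0, 0.001], "dr": [0, 0, 0]}, {"claw": 0, "offset": [0, 0, 0], "dr": [0, 0, 0]}, {"claw": 0, "offset": [0, 0, 0], "dr": [0, 0, 0]}]'

```text
clock: 11.45
ee_pos: [0.5055, -0.375, 0.0693]
tcp_rot: [0.0, 0.648, 0.761, -0.0]
contact_force: [-4.8, 2.4, 5.9]
gripper_width: 0.0132
```

The lid is resting on the pad. I'll release it and go over the chamber.

Emit:
jog_arm --deltas '[{"claw": 0.03, "offset": [0, 0, 0], "dr": [0, 0, 0]}, {"claw": 0.03, "offset": [0, 0, 0], "dr": [0, 0, 0]}, {"claw": 0.03, "offset": [0, 0, -0.015], "dr": [0, 0, 0]}, {"claw": 0.03, "offset": [0, 0, -0.04], "dr": [0, 0, 0]}, {"claw": 0.03, "offset": [0, 0, -0.045], "dr": [0, 0, 0]}, {"claw": 0.06, "offset": [0, 0, -0.045], "dr": [0, 0, 0]}, {"claw": 0.085, "offset": [0, 0, -0.045], "dr": [0, 0, 0]}, {"claw": 0.085, "offset": [0.0354, 0.0098, -0.01], "dr": [0, 0, 0]}, {"claw": 0.085, "offset": [0.0354, 0.0098, 0], "dr": [0, 0, 0]}, {"claw": 0.085, "offset": [0.0354, 0.0098, 0], "dr": [0, 0, 0]}, {"claw": 0.085, "offset": [0.0354, 0.0098, 0], "dr": [0, 0, 0]}, {"claw": 0.085, "offset": [0.0354, 0.0098, 0], "dr": [0, 0, 0]}, {"claw": 0.085, "offset": [0.0354, 0.0098, 0], "dr": [0, 0, 0]}, {"claw": 0.085, "offset": [0.0354, 0.0098, 0], "dr": [0, 0, 0]}, {"claw": 0.085, "offset": [0.0354, 0.0098, 0], "dr": [0, 0, 0]}, {"claw": 0.085, "offset": [0.0354, 0.0098, 0], "dr": [0, 0, 0]}, {"claw": 0.085, "offset": [0.0354, 0.0098, 0], "dr": [0, 0, 0]}, {"claw": 0.085, "offset": [0.0345, 0.0095, 0], "dr": [0, 0, 0]}, {"claw": 0.085, "offset": [0, 0, 0], "dr": [0, 0, 0]}, {"claw": 0.085, "offset": [0, 0, 0], "dr": [0, 0, 0]}]'

```text
clock: 13.45
ee_pos: [0.5496, 0.0264, 0.2688]
tcp_rot: [0.001, 0.648, 0.762, 0.0]
contact_force: [-0.5, 0.1, 0.8]
gripper_width: 0.0849
```

```bash
python3 - <<'E'
from h import *
s=env.observe(); print(s["clock"],s["ee_pos"],s["tcp_rot"],s["gripper_width"],s["contact_force"])
c,im=snap("wrist","w5.png"); ct=cam("top"); vt=vision.capture("top"); cv2.imwrite("pics/top5.png",vt)
for k,r in blobs(im,45,(170,90,400,262),400): print(r,k.min(0),k.max(0),onz(c,r[0],.105))
a=cv2.resize(vt[190:310,330:460],None,fx=3.5,fy=3.5,interpolation=cv2.INTER_CUBIC)[:420]
cv2.imwrite("pics/c5.png",np.hstack([im[:, :400],a[:, :400]]))
E
```

```text
13.45 [0.54962827 0.02636183 0.26879664] [5.69851151e-04 6.47680294e-01 7.61911944e-01 3.19461261e-04] 0.08488027050694902 [-0.48328867  0.12678099  0.78423003]
((268.7977600097656, 181.37640380859375), (92.85581970214844, 52.893898010253906), 57.9946174621582) [228 135] [309 229] [0.54401302 0.01645616 0.105     ]
```

View pics/c5.png

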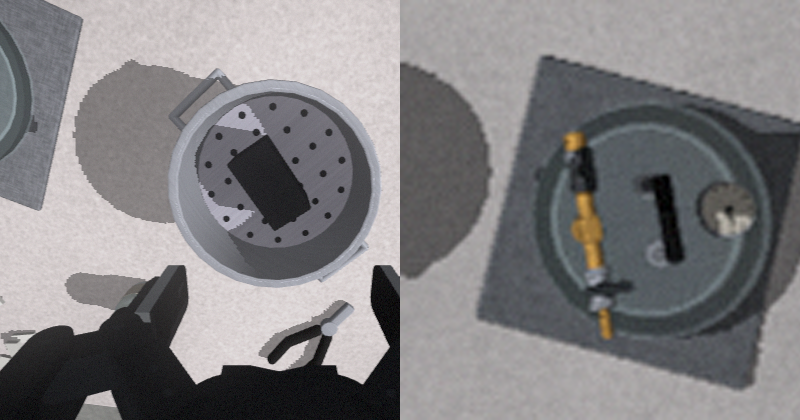

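Viewed 9. The lid lies centred on the pad with the vent wing along its pipe and the pump wing across its pipe. The casting's blob is at (269,181) in the pot. I'll use its lower-left and lower-right edges, which belong to the top face, to get the centre and yaw.

```bash
python3 - <<'E'
from h import *
c=cam("wrist"); im=cv2.imread("pics/w5.png")
k,r=blobs(im,45,(170,90,400,262),400)[0]
h=cv2.convexHull(k.astype(np.int32)); print(cv2.approxPolyDP(h,2.5,True)[:,0].tolist())
H=np.array([onz(c,p,.105)[:2] for p in h[:,0].astype(float)])
# per-angle supporting lines: long-axis angle from the lower-left edge fit
k=k.astype(float); u=np.array([.5,.87]); n=np.array([-.87,.5])
def edge(nv):
    t=k@nv; tv=np.array([-nv[1],nv[0]]); q=k@tv; lo,hi=np.percentile(q,[25,75])
    best={}
    for p,a,b in zip(k,t,q):
        if lo<b<hi: best[round(b)]=max(best.get(round(b),(-1e9,None)),(a,tuple(p)),key=lambda z:z[0])
    P=np.array([onz(c,v[1],.105)[:2] for v in best.values()]); return cv2.fitLine(P.astype(np.float32),cv2.DIST_HUBER,0,.01,.01).ravel()
A=edge(n);B=edge(u); print("long",A,np.degrees(np.arctan2(A[1],A[0])),"short",B,np.degrees(np.arctan2(B[1],B[0])))
d=A[:2]; corner=A[2:]+d*np.linalg.solve(np.c_[d,-B[:2]],B[2:]-A[2:])[0]
c0=onz(c,r[0],.105)[:2]; w=np.array([-d[1],d[0]]); sd=np.sign((c0-corner)@d); sw=np.sign((c0-corner)@w)
ce=corner+.042*sd*d+.023*sw*w; print("corner",corner,"centre",ce,proj(c,[*ce,.105]))
# pot rim circle: bright ring
t=cam("top");ti=cv2.imread("pics/top5.png")
for x in((273.5,235),): pass
for k2,r2 in blobs(ti,40,(255,215,300,260),20): print("top cast",r2,onz(t,r2[0],.095))
E
```

```text
[[266, 135], [301, 183], [309, 205], [293, 221], [276, 229], [263, 222], [228, 166], [233, 149]]
long [ 0.72765803  0.6859401   0.56095195 -0.00139383] 43.309578 short [0.8462875  0.53272647 0.5674073  0.03285456] 32.189854
corner [0.65733314 0.08946165] centre [0.61099488 0.07738831] [317.51115497 252.14341821]
top cast ((267.29693603515625, 244.74501037597656), (32.19881820678711, 10.948892593383789), 24.904767990112305) [0.52239363 0.0439264  0.095     ]
```

```bash
python3 - <<'E'
from h import *
c=cam("wrist"); im=cv2.imread("pics/w5.png")
k,r=blobs(im,45,(170,90,400,262),400)[0]
b=cv2.boxPoints(r); b=b[np.argsort(b[:,1])]; print(b.round(1))
top,bot=b[0],b[3]; left,right=sorted(b[1:3],key=lambda p:p[0])
P={n:onz(c,p,.105)[:2] for n,p in dict(top=top,bot=bot,left=left,right=right).items()}
d=P["left"]-P["bot"]; d/=np.linalg.norm(d); e=P["right"]-P["bot"]; e/=np.linalg.norm(e)
print("len",np.linalg.norm(P["left"]-P["bot"]),np.linalg.norm(P["right"]-P["bot"]),"ang",np.degrees(np.arctan2(d[1],d[0])),np.degrees(np.arctan2(e[1],e[0])))
ce=P["bot"]+.042*d+.023*e; print("centre",ce)
cc=[onz(c,bp,.105) for bp in b]
X=[*ce,.105]; 
for sz,z in((1,.105),(1,.05)): print(z,[proj(c,[*(ce+s*.042*d+t*.023*e),z]).round(0).tolist() for s in(1,-1) for t in(1,-1)])
v=cv2.resize(np.clip(im[120:240,205:330].astype(int)*4,0,255).astype(np.uint8),None,fx=4,fy=4); cv2.imwrite("pics/c6.png",v)
# rim ellipse -> chamber centre
g=cv2.cvtColor(im,cv2.COLOR_BGR2GRAY)
E
```

```text
[[266.6 128. ]
 [221.8 156. ]
 [315.8 206.7]
 [271.  234.8]]
len 0.0936459191534132 0.05458796823650677 ang -141.07968083264998 133.01464218307936
centre [0.55091162 0.01643488]
0.105 [[266.0, 138.0], [227.0, 165.0], [309.0, 211.0], [271.0, 235.0]]
0.05 [[268.0, 133.0], [235.0, 156.0], [304.0, 197.0], [272.0, 217.0]]
```

View pics/c6.png

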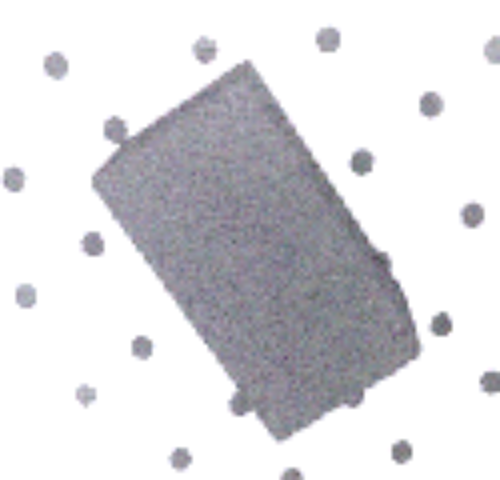

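```bash
python3 - <<'E'
from h import *
c=cam("wrist")
L,B,Rt=[onz(c,p,.105)[:2] for p in((228.3,165.5),(275.3,230),(309.8,207.5))]
print(np.linalg.norm(L-B),np.linalg.norm(Rt-B),"centre",(L+Rt)/2,"long",np.degrees(np.arctan2(*(L-B)[::-1])),"short",np.degrees(np.arctan2(*(Rt-B)[::-1])))
im=cv2.imread("pics/top5.png"); t=cam("top")
# tray: bright region fit
m=((im.min(2)>140)).astype(np.uint8)[195:310,125:220]
k=max(cv2.findContours(m,0,2)[0],key=cv2.contourArea); print(cv2.minAreaRect((k+[125,195]).astype(np.float32)))
E
```

```text
0.0806896063960592 0.04245010867491159 centre [0.54915809 0.01722456] long -136.80792814279312 short 134.0922401453688
((172.0, 252.0), (93.99998474121094, 113.99998474121094), -0.0)
```

Viewed 10. The contrast crop shows the top face clearly: left corner (228,165), bottom (275,230), right (310,208). That puts the casting at (0.549, 0.017) with the long axis at about 43.6°, 9 mm off the chamber's middle, which fits the description. Next I'll grasp it across its width.

Emit:
jog_arm --deltas '[{"claw": 0.085, "offset": [0, 0, 0], "dr": [0, 0, -0.12]}, {"claw": 0.085, "offset": [0, 0, 0], "dr": [0, 0, -0.12]}, {"claw": 0.085, "offset": [0, 0, 0], "dr": [0, 0, -0.12]}, {"claw": 0.085, "offset": [0, 0, 0], "dr": [0, 0, -0.12]}, {"claw": 0.085, "offset": [0, 0, 0], "dr": [0, 0, -0.12]}, {"claw": 0.085, "offset": [-0.0063, -0.0068, 0.02], "dr": [0, 0, 0]}, {"claw": 0.085, "offset": [0, 0, 0.035], "dr": [0, 0, 0]}, {"claw": 0.085, "offset": [0, 0, 0.035], "dr": [0, 0, 0]}, {"claw": 0.085, "offset": [0, 0, 0.03], "dr": [0, 0, 0]}, {"claw": 0.085, "offset": [0, 0, 0.025], "dr": [0, 0, 0]}, {"claw": 0.085, "offset": [0, 0, 0.02], "dr": [0, 0, 0]}, {"claw": 0.085, "offset": [0, 0, 0.02], "dr": [0, 0, 0]}, {"claw": 0.085, "offset": [0, 0, 0.015], "dr": [0, 0, 0]}, {"claw": 0.085, "offset": [0, 0, 0.006], "dr": [0, 0, 0]}, {"claw": 0.085, "offset": [0, 0, 0], "dr": [0, 0, 0]}, {"claw": 0.06, "offset": [0, 0, 0], "dr": [0, 0, 0]}, {"claw": 0.04, "offset": [0, 0, 0], "dr": [0, 0, 0]}, {"claw": 0.02, "offset": [0, 0, 0], "dr": [0, 0, 0]}, {"claw": 0.02, "offset": [0, 0, 0], "dr": [0, 0, 0]}, {"claw": 0.02, "offset": [0, 0, 0], "dr": [0, 0, 0]}]'

```text
clock: 15.55
ee_pos: [0.5495, 0.0165, 0.0628]
tcp_rot: [0.001, 0.394, 0.919, 0.0]
contact_force: [-1.2, -1.5, 5.9]
gripper_width: 0.0456
```

Emit:
jog_arm --deltas '[{"claw": 0.02, "offset": [0, 0, -0.01], "dr": [0, 0, 0]}, {"claw": 0.02, "offset": [0, 0, -0.02], "dr": [0, 0, 0]}, {"claw": 0.02, "offset": [0, 0, -0.03], "dr": [0, 0, 0]}, {"claw": 0.02, "offset": [0, 0, -0.035], "dr": [0, 0, 0]}, {"claw": 0.02, "offset": [0, 0, -0.035], "dr": [0, 0, 0]}, {"claw": 0.02, "offset": [0, 0, 0], "dr": [0, 0, 0.145]}, {"claw": 0.02, "offset": [0, 0, 0], "dr": [0, 0, 0.145]}, {"claw": 0.02, "offset": [0, 0, 0], "dr": [0, 0, 0.145]}, {"claw": 0.02, "offset": [0, 0, 0], "dr": [0, 0, 0.145]}, {"claw": 0.02, "offset": [0, 0, 0], "dr": [0, 0, 0.145]}, {"claw": 0.02, "offset": [0.032, -0.0118, 0], "dr": [0, 0, 0]}, {"claw": 0.02, "offset": [0.0375, -0.0133, 0], "dr": [0, 0, 0]}, {"claw": 0.02, "offset": [0.0375, -0.0133, 0], "dr": [0, 0, 0]}, {"claw": 0.02, "offset": [0.0375, -0.0133, 0], "dr": [0, 0, 0]}, {"claw": 0.02, "offset": [0.0375, -0.0133, 0], "dr": [0, 0, 0]}, {"claw": 0.02, "offset": [0.0375, -0.0133, 0], "dr": [0, 0, 0]}, {"claw": 0.02, "offset": [0.0375, -0.0133, 0], "dr": [0, 0, 0]}, {"claw": 0.02, "offset": [0.0375, -0.0133, 0], "dr": [0, 0, 0]}, {"claw": 0.02, "offset": [0.0375, -0.0133, 0], "dr": [0, 0, 0]}, {"claw": 0.02, "offset": [0, 0, 0], "dr": [0, 0, 0]}]'

```text
clock: 17.55
ee_pos: [0.417, 0.3476, 0.192]
tcp_rot: [-0.001, 0.693, 0.721, 0.0]
contact_force: [-0.5, -1.4, -4.9]
gripper_width: 0.0453
```

```bash
python3 - <<'E'
from h import *
s=env.observe(); print(s["clock"],s["ee_pos"],s["tcp_rot"],s["gripper_width"],s["contact_force"],s["torque"])
c,im=snap("wrist","w7.png"); cv2.imwrite("pics/c7.png",im)
E
```

```text
17.55 [0.41696637 0.34758521 0.19199294] [-5.13072720e-04  6.93194525e-01  7.20750364e-01  1.46777463e-05] 0.045269044773642256 [-0.50542863 -1.36293216 -4.92642839] [-0.09214386 -0.03625103  0.0480177 ]
```

View pics/c7.png

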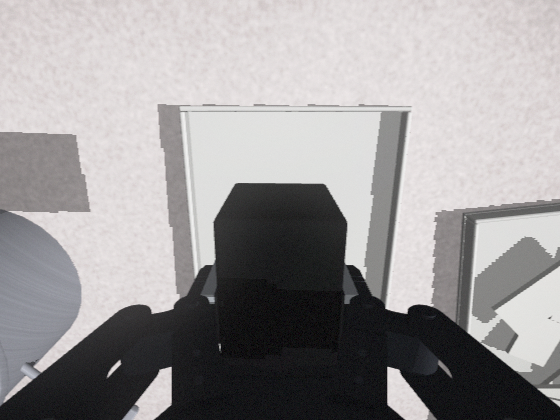

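Viewed 11. The casting hangs upright over the tray's free end, and the tray's near rim edge runs from (181,108) to (410,108).

```bash
python3 - <<'E'
from h import *
c=cam("wrist")
a,b,l,r=[onz(c,p,.022) for p in((181,107),(410,107),(196,297),(387,297))]
print(a,b,np.linalg.norm(a-b),(a+b)/2,l,r)
E
```

```text
[0.34405545 0.2525507  0.022     ] [0.33577745 0.46627301 0.022     ] 0.2138825664901798 [0.33991645 0.35941186 0.022     ] [0.54825245 0.25840314 0.022     ] [0.53995818 0.47360396 0.022     ]
```

Emit:
jog_arm --deltas '[{"claw": 0.02, "offset": [0.014, 0.003, 0.01], "dr": [0, 0, 0]}, {"claw": 0.02, "offset": [0, 0, 0.03], "dr": [0, 0, 0]}, {"claw": 0.02, "offset": [0, 0, 0.035], "dr": [0, 0, 0]}, {"claw": 0.02, "offset": [0, 0, 0.035], "dr": [0, 0, 0]}, {"claw": 0.02, "offset": [0, 0, 0.03], "dr": [0, 0, 0]}, {"claw": 0.02, "offset": [0, 0, 0.017], "dr": [0, 0, 0]}, {"claw": 0.02, "offset": [0, 0, 0.008], "dr": [0, 0, 0]}, {"claw": 0.02, "offset": [0, 0, 0.004], "dr": [0, 0, 0]}, {"claw": 0.02, "offset": [0, 0, 0.002], "dr": [0, 0, 0]}, {"claw": 0.02, "offset": [0, 0, 0], "dr": [0, 0, 0]}, {"claw": 0.02, "offset": [0, 0, 0], "dr": [0, 0, 0]}]'

```text
clock: 18.7
ee_pos: [0.422, 0.3586, 0.0216]
tcp_rot: [0.0, 0.695, 0.719, 0.001]
contact_force: [-0.1, -0.2, -4.1]
gripper_width: 0.0453
```

Emit:
jog_arm --deltas '[{"claw": 0.02, "offset": [0, 0, 0.002], "dr": [0, 0, 0]}, {"claw": 0.02, "offset": [0, 0, 0.001], "dr": [0, 0, 0]}, {"claw": 0.02, "offset": [0, 0, 0.0005], "dr": [0, 0, 0]}, {"claw": 0.02, "offset": [0, 0, 0], "dr": [0, 0, 0]}]'

```text
clock: 19.1
ee_pos: [0.4217, 0.3585, 0.0177]
tcp_rot: [0.0, 0.695, 0.719, 0.0]
contact_force: [-2.1, -0.8, 4.6]
gripper_width: 0.0452
```

Casting is standing in the tray. I'll release it and return to the lid.

Emit:
jog_arm --deltas '[{"claw": 0.05, "offset": [0, 0, 0], "dr": [0, 0, 0]}, {"claw": 0.07, "offset": [0, 0, 0], "dr": [0, 0, 0]}, {"claw": 0.08, "offset": [0, 0, 0], "dr": [0, 0, 0]}, {"claw": 0.08, "offset": [0, 0, -0.02], "dr": [0, 0, 0]}, {"claw": 0.08, "offset": [0, 0, -0.04], "dr": [0, 0, 0]}, {"claw": 0.08, "offset": [0, 0, -0.045], "dr": [0, 0, 0]}, {"claw": 0.08, "offset": [0, 0, -0.045], "dr": [0, 0, 0]}, {"claw": 0.06, "offset": [0, 0, -0.04], "dr": [0, 0, -0.127]}, {"claw": 0.04, "offset": [-0.041, -0.0019, 0], "dr": [0, 0, 0]}, {"claw": 0.04, "offset": [-0.041, -0.0019, 0], "dr": [0, 0, 0]}, {"claw": 0.04, "offset": [-0.041, -0.0019, 0], "dr": [0, 0, 0]}, {"claw": 0.04, "offset": [-0.041, -0.0019, 0], "dr": [0, 0, 0]}, {"claw": 0.04, "offset": [-0.041, -0.0019, 0], "dr": [0, 0, 0]}, {"claw": 0.04, "offset": [-0.041, -0.0019, 0], "dr": [0, 0, 0]}, {"claw": 0.04, "offset": [-0.041, -0.0019, 0], "dr": [0, 0, 0]}, {"claw": 0.04, "offset": [-0.041, -0.0019, 0], "dr": [0, 0, 0]}, {"claw": 0.04, "offset": [-0.041, -0.0019, 0], "dr": [0, 0, 0]}, {"claw": 0.04, "offset": [-0.041, -0.0019, 0], "dr": [0, 0, 0]}, {"claw": 0.04, "offset": [-0.041, -0.0019, 0], "dr": [0, 0, 0]}, {"claw": 0.04, "offset": [-0.041, -0.0019, 0], "dr": [0, 0, 0]}]'

```text
clock: 21.1
ee_pos: [0.4786, -0.1326, 0.2075]
tcp_rot: [0.0, 0.648, 0.762, 0.0]
contact_force: [-0.2, 0.2, -0.3]
gripper_width: 0.0397
```

Emit:
jog_arm --deltas '[{"claw": 0.04, "offset": [-0.041, -0.0019, 0], "dr": [0, 0, 0]}, {"claw": 0.04, "offset": [-0.041, -0.0019, 0], "dr": [0, 0, 0]}, {"claw": 0.04, "offset": [-0.041, -0.0019, 0], "dr": [0, 0, 0]}, {"claw": 0.04, "offset": [-0.041, -0.0019, 0], "dr": [0, 0, 0]}, {"claw": 0.04, "offset": [-0.041, -0.0019, 0], "dr": [0, 0, 0]}, {"claw": 0.04, "offset": [-0.041, -0.0019, 0], "dr": [0, 0, 0]}, {"claw": 0.04, "offset": [0, 0, 0], "dr": [0, 0, 0]}, {"claw": 0.04, "offset": [0, 0, 0], "dr": [0, 0, 0]}]'

```text
clock: 21.9
ee_pos: [0.5067, -0.3758, 0.2068]
tcp_rot: [-0.0, 0.648, 0.762, 0.0]
contact_force: [-0.5, -0.3, -0.5]
gripper_width: 0.0401
```

```bash
python3 - <<'E'
from h import *
s=env.observe(); print(s["clock"],s["ee_pos"],s["tcp_rot"],s["gripper_width"],s["contact_force"])
c,im=snap("wrist","w8.png")
for k,r in blobs(im,60,(230,100,330,262),300): print(r,k.min(0),k.max(0),onz(c,r[0],.095))
print("expected handle",proj(c,(.5055,-.375,.095)))
ct=cam("top"); vt=vision.capture("top"); cv2.imwrite("pics/top8.png",vt)
for k,r in blobs(vt,45,(128,190,215,310),30): print("blk",r,onz(ct,r[0],.06))
E
```

```text
21.9 [ 0.50673467 -0.37581299  0.20675802] [-3.74520384e-04  6.47980589e-01  7.61656755e-01  6.52228538e-05] 0.04010257905180576 [-0.46264073 -0.251112   -0.48429291]
((280.5, 199.0), (86.0, 15.0), 90.0) [273 156] [288 242] [ 0.50201708 -0.37403597  0.095     ]
expected handle [278.67870933 202.79414815]
blk ((166.5, 276.0), (26.0, 17.0), 90.0) [0.4239868  0.35233521 0.06      ]
blk ((146.85975646972656, 226.23780822753906), (26.945295333862305, 18.66292953491211), 83.6598129272461) [0.57583945 0.41902624 0.06      ]
```

Emit:
jog_arm --deltas '[{"claw": 0.04, "offset": [0.001, -0.001, 0.02], "dr": [0, 0, 0]}, {"claw": 0.04, "offset": [0, 0, 0.04], "dr": [0, 0, 0]}, {"claw": 0.04, "offset": [0, 0, 0.035], "dr": [0, 0, 0]}, {"claw": 0.04, "offset": [0, 0, 0.025], "dr": [0, 0, 0]}, {"claw": 0.04, "offset": [0, 0, 0.012], "dr": [0, 0, 0]}, {"claw": 0.04, "offset": [0, 0, 0.0055], "dr": [0, 0, 0]}, {"claw": 0.03, "offset": [0, 0, 0], "dr": [0, 0, 0]}, {"claw": 0.0, "offset": [0, 0, 0], "dr": [0, 0, 0]}, {"claw": 0.0, "offset": [0, 0, 0], "dr": [0, 0, 0]}, {"claw": 0.0, "offset": [0, 0, 0], "dr": [0, 0, 0]}, {"claw": 0.0, "offset": [0, 0, 0], "dr": [0, 0, 0]}]'

```text
clock: 23.1
ee_pos: [0.5066, -0.375, 0.0714]
tcp_rot: [0.001, 0.648, 0.762, 0.0]
contact_force: [-1.2, 2.1, 6.9]
gripper_width: 0.0125
```

Emit:
jog_arm --deltas '[{"claw": 0, "offset": [0, 0, -0.01], "dr": [0, 0, 0]}, {"claw": 0, "offset": [0, 0, -0.03], "dr": [0, 0, 0]}, {"claw": 0, "offset": [0, 0, -0.04], "dr": [0, 0, 0]}, {"claw": 0, "offset": [0, 0, -0.04], "dr": [0, 0, 0]}, {"claw": 0, "offset": [0, 0, -0.04], "dr": [0, 0, 0]}, {"claw": 0, "offset": [0, 0, -0.04], "dr": [0, 0, 0]}, {"claw": 0, "offset": [0, 0, -0.02], "dr": [0, 0, 0]}, {"claw": 0, "offset": [0.018, 0.005, 0], "dr": [0, 0, 0]}, {"claw": 0, "offset": [0.0354, 0.0097, 0], "dr": [0, 0, 0]}, {"claw": 0, "offset": [0.0354, 0.0097, 0], "dr": [0, 0, 0]}, {"claw": 0, "offset": [0.0354, 0.0097, 0], "dr": [0, 0, 0]}, {"claw": 0, "offset": [0.0354, 0.0097, 0], "dr": [0, 0, 0]}, {"claw": 0, "offset": [0.0354, 0.0097, 0], "dr": [0, 0, 0]}, {"claw": 0, "offset": [0.0354, 0.0097, 0], "dr": [0, 0, 0]}, {"claw": 0, "offset": [0.0354, 0.0097, 0], "dr": [0, 0, 0]}, {"claw": 0, "offset": [0.0354, 0.0097, 0], "dr": [0, 0, 0]}, {"claw": 0, "offset": [0.0354, 0.0097, 0], "dr": [0, 0, 0]}, {"claw": 0, "offset": [0.0354, 0.0097, 0], "dr": [0, 0, 0]}, {"claw": 0, "offset": [0.017, 0.005, 0], "dr": [0, 0, 0]}]'

```text
clock: 25.0
ee_pos: [0.5474, 0.0297, 0.2887]
tcp_rot: [-0.001, 0.647, 0.763, -0.001]
contact_force: [-0.1, -0.2, -10.1]
gripper_width: 0.0128
```

Emit:
jog_arm --deltas '[{"claw": 0, "offset": [0, 0, 0], "dr": [0, 0, -0.14]}, {"claw": 0, "offset": [0, 0, 0], "dr": [0, 0, -0.14]}, {"claw": 0, "offset": [0, 0, 0], "dr": [0, 0, -0.14]}, {"claw": 0, "offset": [0, 0, 0.02], "dr": [0, 0, -0.14]}, {"claw": 0, "offset": [0, 0, 0.03], "dr": [0, 0, -0.14]}, {"claw": 0, "offset": [0, 0, 0.02], "dr": [0, 0, 0]}, {"claw": 0, "offset": [0, 0, 0.015], "dr": [0, 0, 0]}, {"claw": 0, "offset": [0, 0, 0], "dr": [0, 0, 0]}, {"claw": 0, "offset": [0, 0, 0], "dr": [0, 0, 0]}]'

```text
clock: 25.9
ee_pos: [0.5481, 0.0268, 0.2047]
tcp_rot: [-0.001, 0.347, 0.938, -0.0]
contact_force: [0.3, 0.1, -8.1]
gripper_width: 0.0126
```

```bash
python3 - <<'E'
from h import *
s=env.observe(); print(s["clock"],s["ee_pos"],s["tcp_rot"],s["gripper_width"],s["contact_force"],s["torque"])
E
```

```text
25.9 [0.54814285 0.02684725 0.20472621] [-6.19004164e-04  3.46870016e-01  9.37912987e-01 -1.96746163e-04] 0.012620599454976665 [ 0.31161567  0.12376826 -8.13667908] [ 0.00674578 -0.06737659 -0.04568007]
```

Emit:
jog_arm --deltas '[{"claw": 0, "offset": [-0.001, 0.001, 0.005], "dr": [0, 0, 0]}, {"claw": 0, "offset": [0, 0, 0.006], "dr": [0, 0, 0]}, {"claw": 0, "offset": [0, 0, 0.005], "dr": [0, 0, 0]}, {"claw": 0, "offset": [0, 0, 0.004], "dr": [0, 0, 0]}, {"claw": 0, "offset": [0, 0, 0.003], "dr": [0, 0, 0]}, {"claw": 0, "offset": [0, 0, 0], "dr": [0, 0, 0]}, {"claw": 0, "offset": [0, 0, 0], "dr": [0, 0, 0]}]'

```text
clock: 26.6
ee_pos: [0.5511, 0.0255, 0.1836]
tcp_rot: [0.002, 0.347, 0.938, -0.0]
contact_force: [-1.5, -8.9, 7.4]
gripper_width: 0.0127
```

Contact came about 7 mm early, with a sideways push of −9 N in y. I'll measure the rim centre from the earlier picture w5.

```bash
python3 - <<'E'
from h import *
s=env.observe(); print(s["ee_pos"],s["contact_force"],s["torque"])
m=vision.camera_model("wrist"); K=cam("wrist")[0]
T=np.eye(4); T[:3,:3]=R.from_quat([.64768,.76191,.00032,.00057]).as_matrix(); T[:3,3]=[.54963,.02636,.2688]
c=(K,np.linalg.inv(T@m["tool_from_camera"]))
im=cv2.GaussianBlur(cv2.imread("pics/w5.png"),(3,3),0).astype(int); d=im[...,0]-im[...,2]
print("bench",d[350,190],d[60,60],"rim",[d[184,x] for x in(172,176,180)],[d[y,274] for y in(84,88,92)])
mk=(d>6).astype(np.uint8); mk[:60]=0; mk[:,:140]=0; mk[300:]=0; mk[:,400:]=0
k=max(cv2.findContours(mk,0,cv2.CHAIN_APPROX_NONE)[0],key=cv2.contourArea)[:,0].astype(float)
P=np.array([onz(c,p,.122)[:2] for p in k])
def fit(P):
    A=np.c_[2*P,np.ones(len(P))]; x=np.linalg.lstsq(A,(P**2).sum(1),rcond=None)[0]; return x[:2],np.sqrt(x[2]+x[:2]@x[:2])
Q=P
for i in range(12):
    o,r=fit(Q); e=np.abs(np.hypot(*(P-o).T)-r); Q=P[e<max(.0015,.5*np.sort(e)[int(.7*len(e))])]
print("outer",o,r,len(Q),len(P))
# inner mouth edge: strongest radial gradient near 90 mm at z=.125
g=cv2.GaussianBlur(cv2.imread("pics/w5.png"),(3,3),0).mean(2); I=[]
for a in np.radians(range(0,360,4)):
    rr=np.arange(.08,.097,.0005); pts=[proj(c,[o[0]+x*np.cos(a),o[1]+x*np.sin(a),.125]) for x in rr]
    v=cv2.remap(g.astype(np.float32),np.array([[p[0] for p in pts]],np.float32),np.array([[p[1] for p in pts]],np.float32),1)[0]
    j=np.argmax(np.abs(np.gradient(v)));I.append(o+rr[j]*np.array([np.cos(a),np.sin(a)]))
I=np.array(I);Q=I
for i in range(10):
    o2,r2=fit(Q); e=np.abs(np.hypot(*(I-o2).T)-r2); Q=I[e<.002]
print("inner",o2,r2,len(Q))
E
```

```text
[0.55112702 0.0255217  0.18359633] [-1.49930581 -8.92381998  7.3761381 ] [-0.79374769  0.8460694   0.02846061]
bench -7 8 rim [np.int64(11), np.int64(13), np.int64(9)] [np.int64(12), np.int64(12), np.int64(5)]
outer [0.55154959 0.02303094] 0.09877810685177281 545 604
inner [0.55102162 0.02313294] 0.08961215147452528 79
```

The rim centre measures (0.5513, 0.0231), with fitted radii of 98.8 and 89.6 mm that match the pot. The contact moment suggests the lid sits too far toward −x, so I'll back off and re-centre.

Emit:
jog_arm --deltas '[{"claw": 0, "offset": [0, 0, -0.005], "dr": [0, 0, 0]}, {"claw": 0, "offset": [0, 0, -0.01], "dr": [0, 0, 0]}, {"claw": 0, "offset": [0, 0, -0.015], "dr": [0, 0, 0]}, {"claw": 0, "offset": [0, 0, -0.01], "dr": [0, 0, 0]}, {"claw": 0, "offset": [0, 0, 0], "dr": [0, 0, 0]}, {"claw": 0, "offset": [0, 0, 0], "dr": [0, 0, 0]}]'

```text
clock: 27.2
ee_pos: [0.55, 0.0268, 0.2216]
tcp_rot: [-0.0, 0.347, 0.938, -0.0]
contact_force: [-0.1, 0.2, -10.1]
gripper_width: 0.0128
```

```bash
python3 - <<'E'
from h import *
s=env.observe(); print(s["clock"],s["ee_pos"],s["tcp_rot"],s["contact_force"],s["torque"])
c,im=snap("wrist","w9.png"); print("axis pt handle height",proj(c,np.array(s["ee_pos"])+[0,0,.027]))
for k,r in blobs(im,60,(225,60,330,265),200): print(r,k.min(0),k.max(0),onz(c,r[0],s["ee_pos"][2]+.025))
x=im[60:340,130:430]; cv2.imwrite("pics/c9.png",np.clip(cv2.resize(x,None,fx=2,fy=2).astype(int)*2,0,255).astype(np.uint8))
E
```

```text
27.2 [0.54995457 0.02678581 0.22157078] [-7.65363953e-05  3.46877172e-01  9.37910562e-01 -1.18010501e-05] [ -0.11830072   0.22240749 -10.130388  ] [ 0.02274377  0.04112214 -0.01085272]
axis pt handle height [276.81548405 299.43602516]
((279.0, 233.0), (62.0, 34.0), 90.0) [262 202] [296 264] [0.53039637 0.00534911 0.24657078]
```

View pics/c9.png

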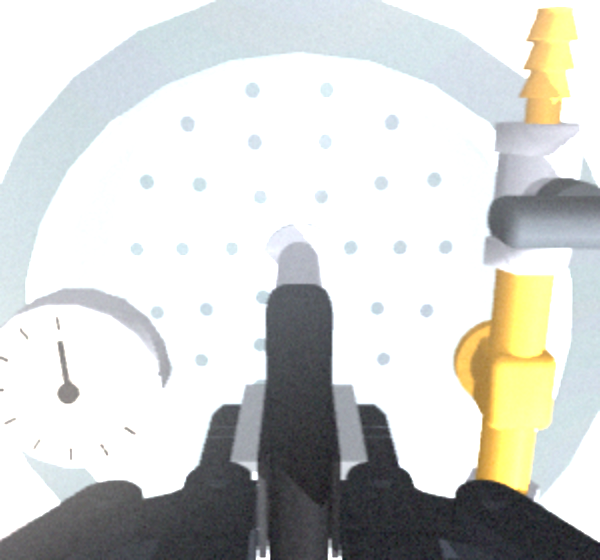

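Viewed 12, the limit, so I'll go by numbers from here. The near end of the bar is at full-picture pixel (280,202) and the gauge hub at (163.5,256.5), which should give the lid's offset in the hand.

```bash
python3 - <<'E'
from h import *
s=env.observe(); c=cam("wrist"); p=np.array(s["ee_pos"]); im=cv2.imread("pics/w9.png")
w,x,y,z=s["tcp_rot"]; M=R.from_quat([x,y,z,w]).as_matrix()
t=lambda px,dz:(M.T@(onz(c,px,p[2]+dz)-p)).round(4)
print("gauge hub tool",t((163.5,256.5),-.0134),"bar end tool",t((280,202),.0076))
# gauge dial centre from white disc
d=((im.min(2)>150)&(im[...,2].astype(int)>im[...,0]+8)).astype(np.uint8); d[:,215:]=0;d[:190]=0;d[310:]=0;d[:,:110]=0
k=max(cv2.findContours(d,0,2)[0],key=cv2.contourArea); e=cv2.minEnclosingCircle(k); print(e, t(e[0],-.0134))
# barb/silencer: orange centreline x
o=((im[...,2].astype(int)-im[...,0])>60); ys,xs=np.nonzero(o); print("pipe cols",[(r,np.nonzero(o[r])[0].mean().round(1)) for r in (75,200,205,215) if o[r].any()])
E
```

```text
gauge hub tool [-0.0612  0.0003  0.0134] bar end tool [ 0.0013 -0.0366 -0.0076]
((164.4432373046875, 253.2772979736328), 42.56699752807617) [-0.0605 -0.0016  0.0134]
pipe cols [(75, np.float64(409.0)), (200, np.float64(393.5)), (205, np.float64(393.5)), (215, np.float64(392.0))]
```

The lid's offset in the hand is about 1 mm, so its centre is roughly 4–5 mm off the rim's. I'll shift toward +x/−y and lower it again.

Emit:
jog_arm --deltas '[{"claw": 0, "offset": [-0.0033, -0.0015, 0.005], "dr": [0, 0, 0]}, {"claw": 0, "offset": [0, 0, 0.015], "dr": [0, 0, 0]}, {"claw": 0, "offset": [0, 0, 0.009], "dr": [0, 0, 0]}, {"claw": 0, "offset": [0, 0, 0.006], "dr": [0, 0, 0]}, {"claw": 0, "offset": [0, 0, 0.003], "dr": [0, 0, 0]}, {"claw": 0, "offset": [0, 0, 0.001], "dr": [0, 0, 0]}, {"claw": 0, "offset": [0, 0, 0], "dr": [0, 0, 0]}, {"claw": 0, "offset": [0, 0, 0], "dr": [0, 0, 0]}]'

```text
clock: 28.05
ee_pos: [0.5519, 0.0234, 0.1832]
tcp_rot: [0.0, 0.347, 0.938, 0.0]
contact_force: [0.3, 0.2, -8.6]
gripper_width: 0.0127
```

Emit:
jog_arm --deltas '[{"claw": 0, "offset": [0, 0, 0.003], "dr": [0, 0, 0]}, {"claw": 0, "offset": [0, 0, 0.002], "dr": [0, 0, 0]}, {"claw": 0, "offset": [0, 0, 0.001], "dr": [0, 0, 0]}, {"claw": 0, "offset": [0, 0, 0], "dr": [0, 0, 0]}, {"claw": 0, "offset": [0, 0, 0], "dr": [0, 0, 0]}]'

```text
clock: 28.55
ee_pos: [0.5516, 0.0234, 0.1768]
tcp_rot: [-0.0, 0.347, 0.938, -0.0]
contact_force: [0.2, 0.2, -8.7]
gripper_width: 0.0127
```

Emit:
jog_arm --deltas '[{"claw": 0, "offset": [0, 0, 0.001], "dr": [0, 0, 0]}, {"claw": 0, "offset": [0, 0, 0.001], "dr": [0, 0, 0]}, {"claw": 0, "offset": [0, 0, 0.001], "dr": [0, 0, 0]}, {"claw": 0, "offset": [0, 0, 0], "dr": [0, 0, 0]}, {"claw": 0, "offset": [0, 0, 0], "dr": [0, 0, 0]}]'

```text
clock: 29.05
ee_pos: [0.5518, 0.0234, 0.1763]
tcp_rot: [0.001, 0.347, 0.938, 0.0]
contact_force: [-12.2, -0.2, 19.1]
gripper_width: 0.0128
```

Seated at TCP z 0.1763, against an expected 0.1764. I'll ease the load, release and retreat.

Emit:
jog_arm --deltas '[{"claw": 0, "offset": [0, 0, -0.0015], "dr": [0, 0, 0]}, {"claw": 0, "offset": [0, 0, 0], "dr": [0, 0, 0]}, {"claw": 0.02, "offset": [0, 0, 0], "dr": [0, 0, 0]}, {"claw": 0.035, "offset": [0, 0, 0], "dr": [0, 0, 0]}, {"claw": 0.035, "offset": [0, 0, 0], "dr": [0, 0, 0]}, {"claw": 0.035, "offset": [0, 0, -0.01], "dr": [0, 0, 0]}, {"claw": 0.035, "offset": [0, 0, -0.025], "dr": [0, 0, 0]}, {"claw": 0.035, "offset": [0, 0, -0.04], "dr": [0, 0, 0]}, {"claw": 0.035, "offset": [0, 0, -0.04], "dr": [0, 0, 0]}, {"claw": 0.035, "offset": [0, 0.015, -0.04], "dr": [0, 0, 0]}, {"claw": 0.035, "offset": [0, 0.03, 0], "dr": [0, 0, 0]}, {"claw": 0.035, "offset": [0, 0.03, 0], "dr": [0, 0, 0]}, {"claw": 0.035, "offset": [0, 0, 0], "dr": [0, 0, 0]}, {"claw": 0.035, "offset": [0, 0, 0], "dr": [0, 0, 0]}]'

```text
clock: 30.45
ee_pos: [0.6004, 0.0805, 0.3305]
tcp_rot: [-0.0, 0.347, 0.938, -0.0]
contact_force: [0.8, 1.2, 1.3]
gripper_width: 0.0349
```

```bash
python3 - <<'E'
from h import *
s=env.observe(); print(s["clock"],s["ee_pos"],s["gripper_width"],s["contact_force"])
c,im=snap("wrist","w10.png")
for k,r in blobs(im,60,(200,60,340,250),250): print("dark",np.round(r[0],1),np.round(r[1],1),r[2],onz(c,r[0],.2).round(4))
d=((im.min(2)>150)&(im[...,2].astype(int)>im[...,0]+8)).astype(np.uint8); gp=proj(c,(.5983,-.0174,.163)); print("exp gauge",gp)
x,y=gp.astype(int); mm=np.zeros_like(d); cv2.circle(mm,(x,y),38,1,-1); k=max(cv2.findContours(d*mm,0,2)[0],key=cv2.contourArea); e=cv2.minEnclosingCircle(k); print(e,onz(c,e[0],.163))
hp=onz(c,e[0],.163)
a=np.radians(-40.7); X=np.array([np.cos(a),np.sin(a),0]);Y=np.array([-X[1],X[0],0]); h=np.array([.551,.024,.19])
for n,sg in(("vent",1),("pump",-1)):
    q=proj(c,h-.06*X+sg*.052*Y+[0,0,.008]); x,y=q.astype(int); 
    b=blobs(im,100,(max(x-38,0),max(y-38,0),x+38,y+38),150); print(n,q.round(0),[(np.round(r[0]),np.round(r[1]),round(r[2])) for _,r in b])
t=cam("top"); ti=vision.capture("top"); cv2.imwrite("pics/top10.png",ti); cv2.imwrite("pics/side10.png",vision.capture("side"))
t0=cv2.imread("pics/top0.png"); df=(cv2.absdiff(t0,ti).max(2)>40).astype(np.uint8); df=cv2.morphologyEx(df,cv2.MORPH_OPEN,np.ones((3,3)))
for k in cv2.findContours(df,0,2)[0]:
    if cv2.contourArea(k)>15: print("changed",cv2.boundingRect(k))
E
```

```text
30.45 [0.60035645 0.08052087 0.33048927] 0.03492603712621823 [0.75314381 1.23355413 1.31920061]
dark [278.5 107. ] [94. 15.] 90.0 [0.5504 0.0229 0.2   ]
exp gauge [211.02608415 107.53406917]
((212.6052703857422, 107.71052551269531), 25.50402069091797) [ 0.59729622 -0.01633614  0.163     ]
vent [347. 171.] [(array([339., 164.]), array([38., 83.]), 23)]
pump [357.  38.] [(array([349.,  38.]), array([62., 74.]), 0)]
changed (444, 415, 5, 5)
changed (245, 415, 7, 5)
changed (129, 389, 119, 31)
changed (337, 386, 11, 5)
changed (453, 382, 107, 38)
changed (0, 357, 104, 63)
changed (201, 345, 16, 13)
changed (157, 263, 41, 28)
changed (278, 246, 6, 5)
changed (249, 239, 26, 26)
changed (286, 238, 5, 7)
changed (275, 225, 11, 12)
changed (265, 225, 9, 9)
changed (517, 211, 15, 16)
changed (413, 207, 147, 174)
changed (249, 206, 27, 16)
changed (204, 172, 218, 213)
```

```bash
python3 - <<'E'
from h import *
im=cv2.imread("pics/w10.png")
for n,(x,y) in(("vent",(345,169)),("pump",(355,37))):
    for thr in(55,70,80):
        print(n,thr,[(np.round(r[0]).tolist(),np.round(r[1]).tolist(),round(r[2])) for _,r in blobs(im,thr,(x-38,max(y-38,0),x+38,y+38),80)])
g=(212.6,107.7); mx=im.max(2); yy,xx=np.mgrid[0:420,0:560]; d=np.hypot(xx-g[0],yy-g[1]); m=(mx<95)&(d<19)&(d>6)
P=np.c_[xx[m]-g[0],yy[m]-g[1]]; v=P.mean(0); print("needle img dir",v,len(P))
c=cam("wrist"); hull=cv2.imread("pics/top10.png"); t=cam("top"); t0=cv2.imread("pics/top0.png")
for name,roi in(("blocks",(128,190,215,310)),("jar",(310,150,340,180)),("pliers",(230,130,272,185))):
  for nm,I in(("before",t0),("after",hull)): print(name,nm,[(np.round(r[0],1).tolist(),np.round(r[1],1).tolist()) for _,r in blobs(I,45,roi,30)])
E
```

```text
vent 55 []
vent 70 [([341.0, 168.0], [13.0, 44.0], 12)]
vent 80 [([341.0, 168.0], [14.0, 44.0], 11)]
pump 55 []
pump 70 [([354.0, 44.0], [19.0, 49.0], 90)]
pump 80 [([351.0, 38.0], [36.0, 54.0], 66)]
needle img dir [ -1.95714286 -11.77142857] 14
blocks before [([146.8, 226.1], [27.5, 18.7])]
blocks after [([166.5, 276.0], [26.0, 17.0]), ([146.9, 226.1], [27.4, 18.6])]
jar before [([326.3, 165.3], [16.3, 15.6])]
jar after [([326.3, 165.3], [16.3, 15.6])]
pliers before [([255.5, 156.5], [7.1, 29.7]), ([243.6, 148.5], [6.6, 28.6])]
pliers after [([255.6, 156.6], [6.7, 29.7]), ([243.5, 148.6], [6.6, 28.2])]
```

```bash
python3 -c "
from cell import order,env
print(env.observe()['clock'],order.finish_job())"
```

```text
the job is handed in; nothing more can be done
30.6 None
```

The job is done and handed in at 30.6 s of the 72 s allowed. I turned the vent tap fully open and laid the lid in the middle of the felt pad. The casting now stands upright in the tray's free end, and the lid is back on the chamber.

What the last checks showed:
- **Lid:** it seated at the expected height, 0.1763 m against 0.1764 m predicted. Its handle is within about 1 mm of the measured rim centre.
- **Taps and gauge:** the vent wing lies along its pipe and the pump wing across its pipe. The gauge needle is on its last tick, meaning no vacuum. The vent wing's outline measured about 11° off straight, which I put down to perspective.
- **Casting:** it is in the middle of the tray's near half.
- **Other things:** the old block, pliers and jar are at the same pixels as at the start. I did not check the offcut separately.

What went wrong or disagreed:
- **Refused move:** the first move was refused for missing keys, so nothing moved, but it cost one of the viewed pictures.
- **First try at refitting the lid:** it touched the rim about 4–5 mm off centre, with about 15 N upward and 9 N sideways. I backed off, measured the rim centre, and it went in cleanly the second time.
- **Hand-offset readings:** two readings of where the lid sat in the gripper differed by about 4 mm, and I used the closer one.
- **Viewing limit:** I had used all 12 picture views before the end, so the final checks were numerical only.

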